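Push the card home and snap the retaining gate shut

ROBOT

A 6-joint arm with a two-finger parallel gripper is mounted at the origin on the work surface. World frame = base frame: x ahead of the robot, y to its left, z up, the work surface at z = 0. Lengths are in mm, angles in degrees, forces in N, time in s.
With the tool pointing down it reaches from about 325 to 925 mm from the base axis. Payload 3.1 kg.
Tool frame: the origin (TCP) lies at the very end of the fingers, on their centre line; the grasp point (between the pads) lies grasp_offset behind it (grasp_offset is the distance from the TCP to the grasp point, in mm); z points along the fingers, x is the direction in which the jaws open and shut, and the axes are right-handed (so a half turn about z gives the same grasp; the last joint's range is limited). The gripper opens to 85 mm and grips with 20 to 120 N. Pads are 22 mm wide; open, the fingers measure 114 mm over their backs; the gripper's body (76 mm by 85 mm) begins 54 mm behind the grasp point. The pads swing forward as they close: fully open they stand 13 mm farther back than shut.
Start: joints at [-76.329, 12.427, 92.441, -0, 75.132, -6.429], TCP at [214.802, -586.941, 231.3] pointing down, gripper open.
Joint ranges: [-157.48, 157.48], [-44.54, 120.13], [17.64, 146.25], [-64.5, 244.5], [7.68, 150.69], [-147.95, 147.95]. Speed limits (degrees/s): [159.86, 159.86, 180, 180, 180, 180].

INTERFACE

Orientations are given as [roll, pitch, yaw] about the fixed x, y, z axes, in that order (R = Rz(yaw) Ry(pitch) Rx(roll)).
In Python, from station import * gives the robot as it stands. Calls block until the motion is done:
- goto(position, orientation): joint-space move of the TCP to a pose.
- move_l(position, attitude=None, speed=150): straight line of the TCP; attitude=None keeps the orientation; speed is the mean speed in mm/s.
- move_j(angles): joint-space move.
- grip(opening, squeeze=None): finger opening in mm; squeeze is the grip in N (None keeps the last); returns when the fingers have stopped.
- wait(seconds).
- solve_ik(position, orientation): joint angles nearest the present ones, or None.
- get_obs(): the state.
- get_image(name): name is "side" or "top" or "wrist"; returns the picture (420x560x3 uint8, red, green, blue); there is no depth.
- get_calibration(name): a dict with "fx", "fy", "cx", "cy" (pixels), "R" (3x3) and "t" (3): a world point X has camera coordinates R X + t; the wrist camera has in their place "mount" (4x4, takes a point from camera to tool coordinates, whose origin is the TCP and whose axes are the tool frame's). Camera axes: x right, y down, z forward; pixel columns grow to the right and rows downward; lengths in mm; the calibration is good to about 2 mm. A picture is of the moment at which its call begins: read the wrist's pose just before it. get_calibration takes no time and is no camera call.
A pose or a line that the arm cannot do raises Unreachable and nothing moves.
- sign_off(): hands the job in, once; it reports no verdict.
Trained networks look in the newest picture that a camera, given by its name, has taken for a name from the list of things; names that differ only in an ending like _2 or _b are one class to them, and where a whole thing is asked for, a point or a joint stands for the part that bears it (a point fixed in the world has none). Each returns a list of dicts, best first, with "score" (0 to 1); they miss things now and then, are a little off and sometimes report something else, mostly with a low value. They report only what shows in the picture. A call takes as long as a camera call.
- spot_in(name, camera): "extent" ([centre column, centre row, width, height] in pixels, round what is visible of it).
- regions_of(name, camera): "region" (420x560 bool, what is visible of it) and "extent" ([centre column, centre row, width, height] in pixels, round what is visible of it).
The state is a dict: "t": time; "joint_pos": joint angles; "qvel": joint speeds; "effort": joint torques, N m; "tcp_pos": TCP position; "ee_rot": TCP orientation; "wrist_force": force on the tool from outside, world axes, zero at the start; "moment": the same for the moment, N m; "grip_width": finger opening in mm.
Only numpy, scipy, OpenCV 4.12 (cv2) and the standard library are available. Lean on these libraries where they do the work, as an engineer would, in place of code of your own. Each camera call takes 0.05 s, during which the arm holds its last target.

TASK

In the card cage on the bench, one of the three circuit cards sticks out at the front: push it in until it is fully home in its connector. Then push the sprung retaining gate up past its dead centre so that it snaps shut across the card fronts, and leave it there. Work by feel: connectors and gate are delicate, so never push on anything harder than about 25 N, and leave the things lying around where they are.

Things in the scene. Friction and masses are not known exactly. Their poses are not given: they have to be found in the camera images.
- station: Dark base plate 330 x 216 mm, bolted to the bench, with two rails on which an open aluminium card cage is clamped. Origin on the bench, plate x -60 to +270, y -108 to +108 mm; x runs into the cage (cards go in to +x), z up. WHERE along x the cage is clamped differs by up to +-30 mm and is not measured: see it or feel for card and gate. All x given 'in the cage' count from the gate's pivot line.
- pivot_zone (a point): Fixed point of the station (x 0, y 0, z 56 mm): middle of the range of the gate's pivot line, which is parallel to station y, 56 mm above the bench, truly up to 30 mm to -x or +x of here. Cage: top 153 mm above the bench, x 22 to 206, y -88 to +88 mm in the cage; three upright cards at y -45, 0, +45 mm, z 36 to 136 mm; fronts of cards that are home at x 19.6 mm in the cage.
- card (a joint): How far the card at y +45 mm sticks out towards -x of its home (m): 0 fully home, starts 0.007 to 0.014. Its front edge is an upright aluminium strip 8 mm wide, 36 to 136 mm above the bench. It slides straight in; the connector resists with about 12 N all the way (it stays where it is left), then it meets a hard seat. The other two cards are home and fixed.
- gate (a joint): Angle of the steel retaining gate, rad: 0 open stop (start; arms lean 30 deg from upright to -x), 0.646 shut stop (7 deg past upright, +x). U of 8 mm rod: arms 52 mm at y +-97.5, crossbar with rubber pads (when open up to 113 mm above bench, 13 to 33 mm to -x of the pivot). Spring pulls it open until dead centre at 0.471, then shut. Pads clear home cards by 1.5 mm, strike one sticking out.
- plate_zone (a point): Fixed point of the station, x -50, y 0, z 143 mm: upper edge of the gate's thumb plate when open, if the cage is mid-range (+-30 mm in x, not measured). Steel plate in mid crossbar, 36 mm wide (y), 3 mm thick, 50 to 100 mm from the pivot line. A push to +x on its edge, following its arc, takes about 7 N at first, easing to 0 at dead centre; then the gate springs ahead some 17 mm to its stop, which is hard.
- parts_tray: Bystander: black open tray with four compartments, 140 x 100 x 30 mm, loose on the bench. Origin: centre of its underside.
- screwdriver: Bystander: screwdriver about 170 mm long, loose on the bench. Origin about its middle, along x.
- heatsink: Bystander: black finned heatsink 50 x 60 x 26 mm, loose on the bench. Origin: centre of its underside.

How it is judged (in metres and radians):
On the way, in this order (a step that is already met when the one before it is completed fails the run):
1. the card is pushed fully home (within 1.5 mm), with the gate not yet over (value of joint card below 0.0015 m and value of joint gate below 0.45 rad), for 0.2 s.
2. the gate has snapped over to its shut stop (value of joint gate above 0.61 rad), for 0.2 s.
At the end, for the whole second after the job is handed in: The card is home within 1.5 mm and the gate stands at its shut stop (within 0.04 rad) (value of joint card below 0.0015 m and value of joint gate above 0.61 rad); the robot touches nothing.
It fails at once if the robot pushes on something harder than 25 N (contact force between any of the fingers, the arm and anything else above 25 N).
It fails at once if a bystander is moved more than 20 mm (distance of any of parts_tray, screwdriver, heatsink from where it was at the start of the episode above 0.02 m).
It also fails if it takes over 61 s, if anything falls off the work surface, if the arm or the gripper's body presses on something with over 40 N, if the wrist force passes 120 N, or if a joint passes its speed limit or range.

## Working session

There is one attempt and no reset: what is moved stays moved. The work goes in short steps, each a Python script; the robot and the scene stay as the last script left them, time stands still between calls to the robot, and variables do not carry over. Pictures are saved under pics/ and viewed, and the job is handed in when it is done.

```bash
ls; mkdir -p pics
python3 - <<'E'
from station import *
import cv2
for n in ["side","top","wrist"]:
    im=get_image(n); cv2.imwrite(f"pics/{n}0.png",im[:,:,::-1])
    print(n,get_calibration(n))
    for k in ["station","gate","card"]:
        print(k,[(round(d["score"],2),[round(float(v)) for v in d["extent"]]) for d in spot_in(k,n)][:3])
print(get_obs())
E
```

```text
pics
side {'fx': 487.30660418149586, 'fy': 487.30660418149586, 'cx': 276.367272806666, 'cy': 207.7138914045451, 'R': array([[-0.96614354, -0.25782061, -0.00975673],
       [-0.18251466,  0.70969646, -0.68045524],
       [ 0.1823597 , -0.65563669, -0.73272469]]), 't': array([ 479.77835542,  163.01673088, 1475.96215657])}
station [(0.77, [228, 197, 114, 96])]
gate [(0.54, [263, 205, 47, 43])]
card [(0.77, [228, 199, 41, 36])]
top {'fx': 532.437072549071, 'fy': 532.437072549071, 'cx': 279.52380264491256, 'cy': 205.11018226280413, 'R': array([[ 0.06620114, -0.99780095,  0.00326844],
       [-0.97548799, -0.06540897, -0.21010675],
       [ 0.2098585 ,  0.01072098, -0.97767299]]), 't': array([ -33.74335199,  501.52535437, 1461.62397837])}
station []
gate [(0.81, [292, 189, 71, 26])]
card [(0.52, [287, 152, 22, 50]), (0.5, [292, 190, 68, 30])]
wrist {'fx': 323.5769441358267, 'fy': 323.5769441358267, 'cx': 276.8669455180006, 'cy': 209.97933429452232, 'mount': array([[ 9.99999793e-01, -6.25965732e-04,  1.51009325e-04,
        -3.90248637e-01],
       [ 5.62318489e-04,  9.63180497e-01,  2.6885
[... 195 characters left out ...]
0000e+00]])}
station []
gate []
card []
{'t': 0.6, 'joint_pos': array([-7.63282898e+01,  1.24272263e+01,  9.24405325e+01,  6.69590859e-04,
        7.51311758e+01, -6.42991038e+00]), 'qvel': array([-0.09135846, -0.08141552,  0.01312733, -0.02040368, -0.05384072,
        0.00389987]), 'effort': array([-5.52142919e-04, -3.96581340e+01, -3.04031110e+01, -2.60624993e-04,
        1.12711103e-03, -4.15785806e-06]), 'tcp_pos': array([ 214.81928073, -586.9439397 ,  231.30709556]), 'ee_rot': array([-1.79999476e+02, -1.13121243e-03, -6.98985512e+01]), 'wrist_force': array([ 0.18068513, -0.29220744, -0.02300112]), 'moment': array([ 0.02044667,  0.01433465, -0.01746626]), 'grip_width': 84.84274023642914}
```

View pics/side0.png

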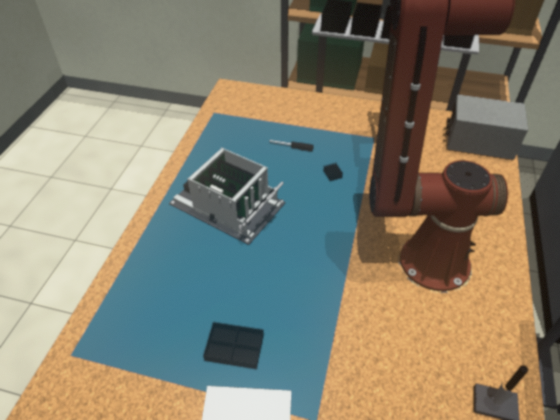

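View pics/top0.png

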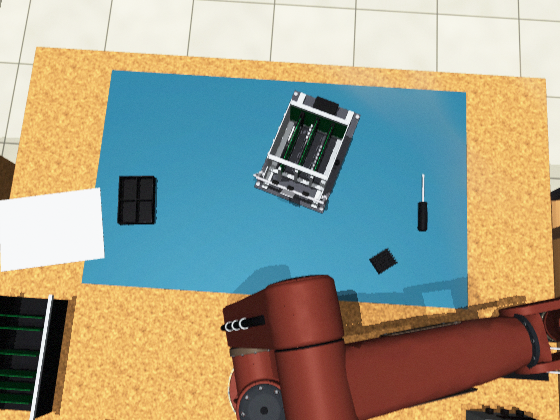

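The top view shows the cage at about (310,150), with its gate side facing the robot near (290,189). I'll enlarge the crops.

Run:
```python
import cv2
a=cv2.imread("pics/top0.png")[80:225,235:380]; cv2.imwrite("pics/topc.png",cv2.resize(a,None,fx=4.1,fy=4.1,interpolation=cv2.INTER_CUBIC))
a=cv2.imread("pics/side0.png")[140:250,160:300]; cv2.imwrite("pics/sidec.png",cv2.resize(a,None,fx=5,fy=5,interpolation=cv2.INTER_CUBIC))
```

```text
(no output)
```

View pics/topc.png

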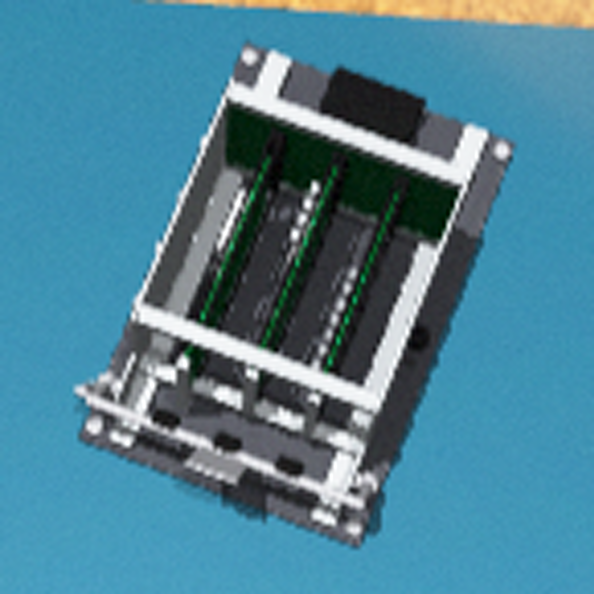

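View pics/sidec.png

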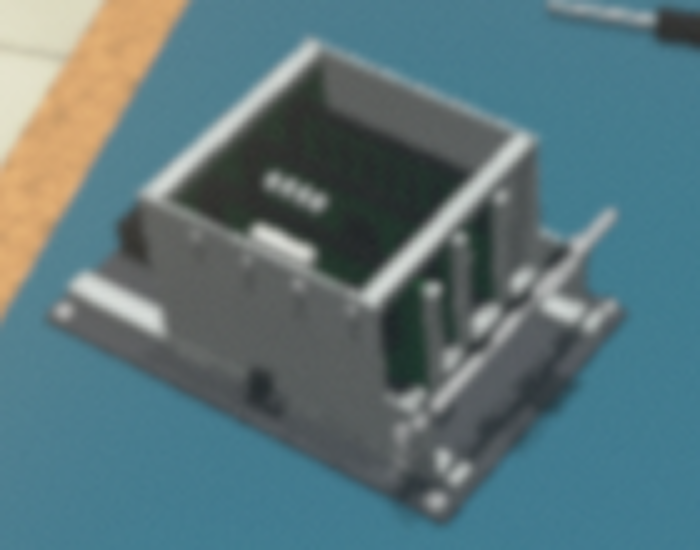

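```bash
cat > h.py <<'E'
import numpy as np, cv2
from station import *
from scipy.optimize import least_squares
from scipy.spatial.transform import Rotation as Ro
def proj(c,X):
    p=(c["R"]@np.atleast_2d(X).T).T+c["t"]; return np.c_[c["fx"]*p[:,0]/p[:,2]+c["cx"],c["fy"]*p[:,1]/p[:,2]+c["cy"]]
E
python3 - <<'E'
from h import *
from h import np
ct,cs=get_calibration("top"),get_calibration("side")
T=lambda u,v:(235+u/4.1,80+v/4.1)
S=lambda u,v:(160+u/5,140+v/5)
# (station xyz rel flag cage, px, cam)
zp=10
P=[((270,108,zp),0,T(245,42),ct),((270,-108,zp),0,T(515,147),ct),((-60,108,zp),0,T(80,437),ct),((-60,-108,zp),0,T(362,547),ct),
((22,88,153),1,T(134,310),ct),((22,-88,153),1,T(376,410),ct),((206,88,153),1,T(230,85),ct),((206,-88,153),1,T(477,175),ct),
((22,88,153),1,S(372,303),cs),((22,-88,153),1,S(535,138),cs),((206,88,153),1,S(145,192),cs),((206,-88,153),1,S(312,40),cs),
((270,108,zp),0,S(48,315),cs),((-60,108,zp),0,S(440,522),cs),((-60,-108,zp),0,S(628,312),cs)]
def f(p):
    x,y,a,d=p[:4]*[1,1,.01,1]; R=Ro.from_euler("z",a).as_matrix(); r=[]
    for X,fl,px,c in P:
        r.append(proj(c,R@(np.array(X)+[d*fl,0,0])+[x,y,0])[0]-px)
    return np.ravel(r)
s=least_squares(f,[500,-50,-38,0],loss="soft_l1"); print(s.x, np.degrees(s.x[2]*.01)); print(f(s.x).reshape(-1,2).round(1))
E
```

```text
[585.69474077 -40.18700529 -32.16144663 -25.06950303] -18.42715154958878
[[ 0.2 -0.2]
 [ 0.2 -0.7]
 [-1.3 -0.1]
 [-1.8  0.3]
 [-1.8  1.8]
 [-0.2  1.2]
 [ 0.2 -2.2]
 [-0.7 -1.4]
 [ 0.5 -0. ]
 [ 1.1 -0.7]
 [-1.6 -1. ]
 [-0.3 -1.4]
 [-0.2 -1.2]
 [ 1.  -1. ]
 [ 0.8 -1.2]]
```

```bash
cat >> h.py <<'E'
ORG=np.array([585.69,-40.19,0]); A=-18.427; RS=Ro.from_euler("z",A,degrees=True).as_matrix()
def S2W(p): return RS@np.array(p,float)+ORG
def W2S(p): return RS.T@(np.array(p,float)-ORG)
def att(tilt=0):  # tilt: hand leans back to station -x
    R=np.c_[RS[:,1],RS[:,0],[0,0,-1]]; R=Ro.from_euler("x",tilt,degrees=True)  .as_matrix() if False else R@Ro.from_euler("x",-tilt,degrees=True).as_matrix()
    return list(Ro.from_matrix(R).as_euler("xyz",degrees=True))
def wcam():
    o=get_obs(); M=np.eye(4); M[:3,:3]=Ro.from_euler("xyz",o["ee_rot"],degrees=True).as_matrix(); M[:3,3]=o["tcp_pos"]
    c=dict(get_calibration("wrist")); W=np.linalg.inv(M@c["mount"]); c["R"]=W[:3,:3]; c["t"]=W[:3,3]; return c
E
python3 - <<'E'
from h import *
from h import np
import pickle
print(att(0),att(12), Ro.from_euler("xyz",att(12),degrees=True).as_matrix()[:,2]@RS)
V=[]
for i,(x,y) in enumerate([(-70,25),(-140,25)]):
    goto(list(S2W([x,y,240])),att(0)); wait(.3)
    if i==0: grip(0)
    c=wcam(); im=get_image("wrist"); V.append((c,im)); cv2.imwrite(f"pics/w{i}.png",im[:,:,::-1])
pickle.dump(V,open("v.pkl","wb"))
o=get_obs();print(o["t"],o["joint_pos"],o["grip_width"],W2S(o["tcp_pos"]))
E
```

```text
[np.float64(-179.99999999999997), np.float64(0.0), np.float64(71.57300000000001)] [np.float64(168.0), np.float64(0.0), np.float64(71.57300000000001)] [ 2.07911691e-01  1.71200574e-17 -9.78147601e-01]
4.8333 [-5.29657682e+00 -8.55285246e+00  1.13079260e+02 -2.21146868e-03
  7.54750386e+01 -7.68448413e+01] -0.14963308573454617 [-139.3386285    24.94003991  240.02261001]
```

View pics/w0.png

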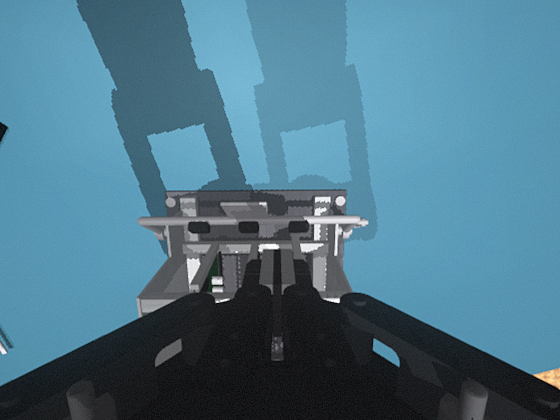

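View pics/w1.png

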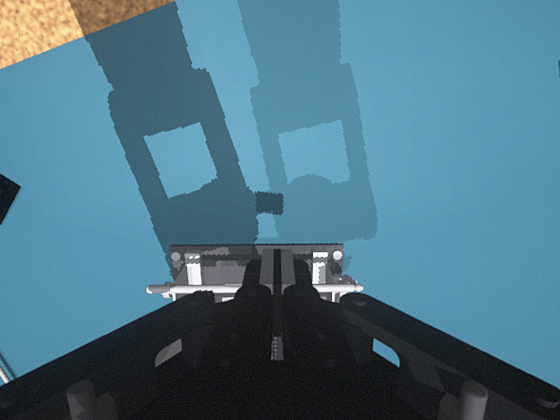

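The hand blocks the card fronts in these two views, but the plate and crossbar are visible in w0 at rows 190 to 225. I'll look again from farther in and higher.

Run:
```python
from h import *
import pickle
V=[]
for i,(x,y) in enumerate([(-10,-25),(40,25)]):
    goto(list(S2W([x,y,250])),att(0)); wait(.3)
    c=wcam(); im=get_image("wrist"); V.append((c,im)); cv2.imwrite(f"pics/w{i+2}.png",im[:,:,::-1])
    cv2.imwrite(f"pics/w{i+2}c.png",cv2.resize(im[100:360,100:460,::-1],None,fx=2.2,fy=2.2))
pickle.dump(V,open("v2.pkl","wb"))
print(get_obs()["t"])
```

```text
6.5333
```

View pics/w2c.png

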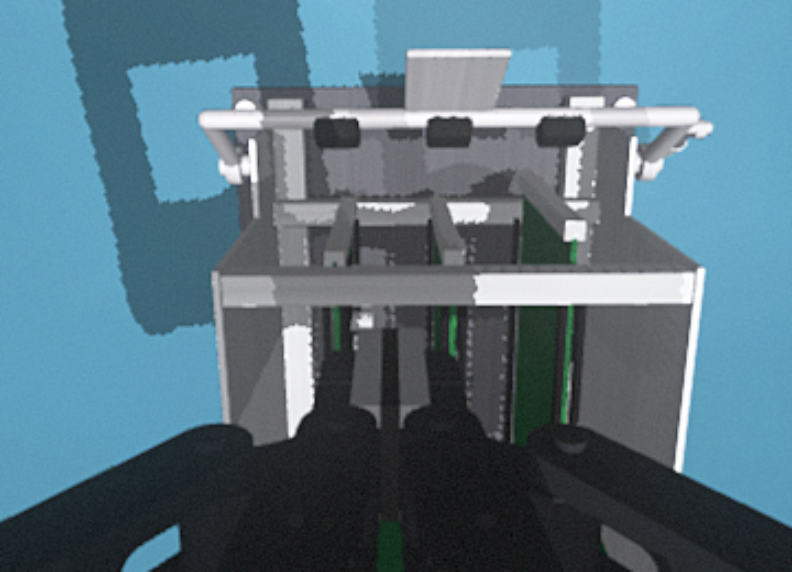

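View pics/w3c.png

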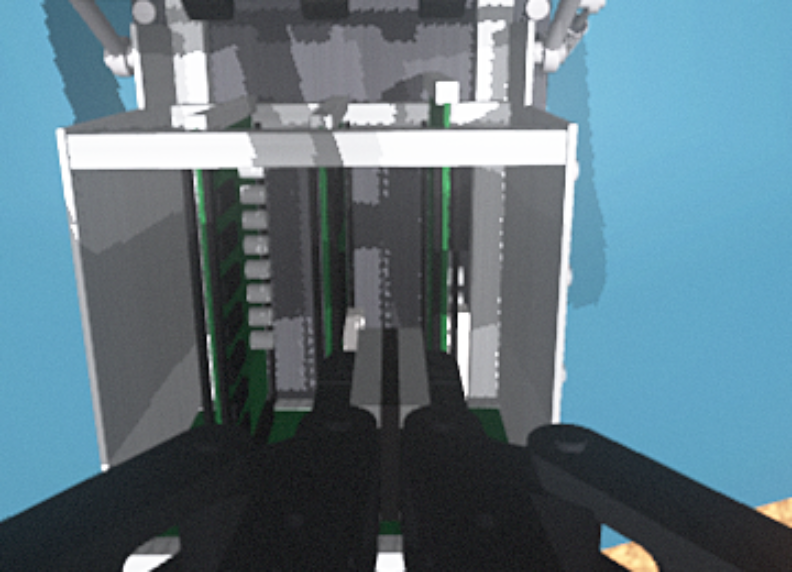

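Both views are clear. In the w2 crop the cage's front top edge runs (213,272) to (703,268), the protruding card's strip top is at (565–586,221), and the thumb plate edge runs (407,50) to (510,50).

Run:
```python
from h import *
import pickle
V=pickle.load(open("v2.pkl","rb"))
def bp(c,u,v,z):
    d=c["R"].T@np.array([(100+u/2.2-c["cx"])/c["fx"],(100+v/2.2-c["cy"])/c["fy"],1]); o=-c["R"].T@c["t"]
    return W2S(o+d*(z-o[2])/d[2]).round(1)
for i,n,u,v,z in [(0,"cageL",213,272,153),(0,"cageR",703,268,153),(0,"cardL",565,221,136),(0,"cardR",586,221,136),(0,"plL",407,50,143),(0,"plR",510,50,143),
 (0,"card-45",327,264,136),(0,"card0",455,264,136),
 (1,"cageL",58,130,153),(1,"cageR",578,126,153),(1,"cardL",436,82,136),(1,"cardR",458,82,136)]: print(i,n,bp(V[i][0],u,v,z))
```

```text
0 cageL [ -1.5 -87.3 153. ]
0 cageR [ -3.2  86.5 153. ]
0 cardL [-16.1  40.8 136. ]
0 cardR [-16.1  48.6 136. ]
0 plL [-77.6 -18.7 143. ]
0 plR [-77.7  16.3 143. ]
0 card-45 [  0.8 -48.3 136. ]
0 card0 [  0.7   0.2 136. ]
1 cageL [ -1.6 -87.4 153. ]
1 cageR [ -2.7  87.4 153. ]
1 cardL [-16.3  40.6 136. ]
1 cardR [-16.3  48.4 136. ]
```

```bash
cat >> h.py <<'E'
def fs(n=3):
    return np.mean([RS.T@get_obs()["wrist_force"] for _ in range(n)],axis=0)
E
python3 - <<'E'
from h import *
a=att(8)
goto(list(S2W([-50,44.7,200])),a)
move_l(list(S2W([-42,44.7,122])),a,speed=100); wait(.2)
b=fs(); print(W2S(get_obs()["tcp_pos"]).round(2),b.round(2),get_obs()["t"])
x=-42
while x<-24:
    x+=.5; move_l(list(S2W([x,44.7,122])),speed=12); o=get_obs(); F=RS.T@o["wrist_force"]-b
    if -F[0]>1: print(x,W2S(o["tcp_pos"]).round(2),F.round(1),round(o["t"],2))
    if -F[0]>6: break
im=get_image("wrist"); cv2.imwrite("pics/w5.png",im[:,:,::-1]); print(get_obs()["t"],x)
E
```

```text
[-41.35  44.89 123.  ] [ 0.97 -0.08 -0.79] 8.175
-41.5 [-41.37  44.73 122.27] [-1.1 -0.1  0.9] 8.43
-41.0 [-41.    44.71 121.98] [-1.7 -0.3  2.2] 8.68
-40.5 [-40.45  44.69 121.99] [-1.2  0.5  0.2] 8.93
-40.0 [-39.94  44.7  122.02] [-1.5  0.  -0. ] 9.18
-39.0 [-38.97  44.7  121.99] [-1.1  0.2 -0.1] 9.68
-37.5 [-37.45  44.7  122.02] [-1.1 -0.4  1.5] 10.43
-37.0 [-36.96  44.71 122.02] [-1.5 -0.   0.5] 10.68
-36.5 [-36.46  44.69 122.01] [-1.3 -0.7  1.2] 10.93
-36.0 [-35.93  44.68 122.03] [-1.   0.1  0.4] 11.18
-35.5 [-35.47  44.69 122.01] [-1.2  0.6  1. ] 11.43
-35.0 [-34.94  44.71 122.05] [-1.2 -1.1  1.4] 11.68
-34.5 [-34.46  44.7  122.01] [-1.9  0.8  0.3] 11.93
-34.0 [-33.97  44.69 122.02] [-1.2  0.6  1. ] 12.18
-33.0 [-32.98  44.69 122.01] [-1.3  0.9  0.9] 12.68
-32.5 [-32.45  44.7  122.02] [-1.4  0.5 -0.4] 12.93
-31.0 [-30.98  44.68 121.99] [-1.8  0.7  0.8] 13.68
-29.5 [-29.47  44.72 122.  ] [-1.5 -0.6  0.8] 14.43
-29.0 [-28.96  44.7  122.01] [-1.5  0.   0.6] 14.68
-28.0 [-27.95  44.7  122.02] [-1.2  0.4  0.7] 15.18
-27.0 [-26.97  44.69 121.99] [-1.2  0.   0. ] 15.68
-26.0 [-26.3   44.68 121.92] [-1.9 -0.1  1.9] 16.18
-25.5 [-26.2   44.71 121.85] [-5.1 -0.   3.8] 16.43
-25.0 [-26.13  44.68 121.79] [-6.2  0.4  5.2] 16.68
16.725 -25.0
```

View pics/w5.png

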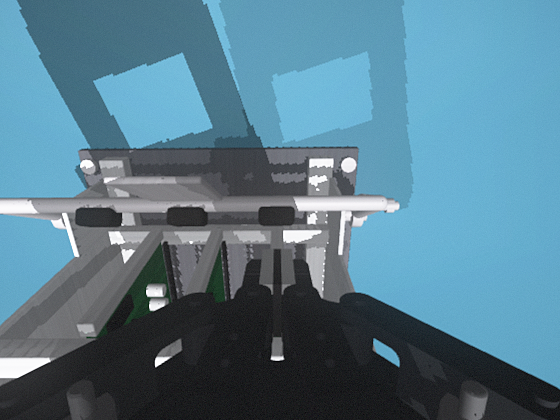

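Contact at TCP x = −26.3, finger at pixel (278,290) against the strip, and it is soft at about 5 N/mm. Next I push it in.

Run:
```python
from h import *
b=np.array([-.3,0,-.2]); x=-25; last=None; stall=0
while x<-8:
    x+=.5; move_l(list(S2W([x,44.7,122])),speed=12); o=get_obs(); F=RS.T@o["wrist_force"]-b; p=W2S(o["tcp_pos"])
    print(x,p.round(2),F.round(1),round(o["t"],2))
    if np.linalg.norm(F)>18.5: break
```

```text
-24.5 [-26.08  44.7  121.78] [-7.2 -0.5  5.4] 16.98
-24.0 [-26.05  44.72 121.7 ] [-7.3  0.3  6.1] 17.23
-23.5 [-26.01  44.69 121.59] [-9.5 -0.3  8. ] 17.48
-23.0 [-26.01  44.72 121.5 ] [-10.8  -0.1   8.1] 17.73
-22.5 [-25.84  44.69 121.41] [-10.8   0.9   8. ] 17.98
-22.0 [-25.54  44.7  121.32] [-11.5  -0.2   9.1] 18.23
-21.5 [-25.04  44.71 121.32] [-11.5   0.5   8.4] 18.48
-21.0 [-24.55  44.71 121.33] [-11.1   1.    8.3] 18.73
-20.5 [-24.06  44.72 121.33] [-11.6  -0.4   9.1] 18.98
-20.0 [-23.55  44.71 121.33] [-11.8  -0.7   8.8] 19.23
-19.5 [-23.06  44.72 121.31] [-11.3  -0.1   8.7] 19.48
-19.0 [-22.55  44.74 121.34] [-12.5   0.1   8.9] 19.73
-18.5 [-22.05  44.74 121.33] [-12.2  -0.4   8.3] 19.98
-18.0 [-21.56  44.73 121.31] [-10.7  -0.1   9. ] 20.23
-17.5 [-21.05  44.74 121.33] [-11.8  -0.8   8.9] 20.48
-17.0 [-20.56  44.75 121.32] [-11.5  -0.    8.4] 20.73
-16.5 [-20.06  44.76 121.33] [-11.4   0.1   8.7] 20.98
-16.0 [-19.58  44.75 121.3 ] [-11.7   0.1   8. ] 21.23
-15.5 [-19.06  44.76 121.34] [-10.6   0.5   9.2] 21.48
-15.0 [-18.55  44.78 121.34] [-11.3  -0.9   8.1] 21.73
-14.5 [-18.04  44.75 121.33] [-10.7  -0.1   8. ] 21.98
-14.0 [-17.54  44.77 121.32] [-11.1   0.8   8.5] 22.23
-13.5 [-17.07  44.77 121.32] [-10.1  -0.1   8.7] 22.48
-13.0 [-16.55  44.77 121.36] [-11.   -0.2   8.2] 22.73
-12.5 [-16.07  44.79 121.32] [-12.7  -0.7   8.7] 22.98
-12.0 [-15.56  44.78 121.33] [-11.8  -0.    8.8] 23.23
-11.5 [-15.05  44.77 121.34] [-11.4   0.8   7.9] 23.48
-11.0 [-14.85  44.8  121.3 ] [-11.9   0.6   8.9] 23.73
-10.5 [-14.79  44.77 121.31] [-13.9   0.3  10.4] 23.98
-10.0 [-14.73  44.79 121.31] [-15.    0.6  11.9] 24.23
```

The card moved 11.2 mm and then seated, with force rising to 15 N axial and no further travel. I'm backing off, checking the picture, then going for the gate.

Run:
```python
from h import *
move_l(list(S2W([-30,44.7,122])),speed=60)
move_l(list(S2W([-40,44.7,210])),att(0),speed=150); wait(.2)
im=get_image("wrist"); cv2.imwrite("pics/w6.png",im[:,:,::-1])
goto(list(S2W([-112,-0.5,200])),att(0))
move_l(list(S2W([-108,-0.5,131])),speed=120); wait(.5)
b=fs(); print(b.round(1)); x=-108
while x<-82:
    x+=1; move_l(list(S2W([x,-.5,131])),speed=20); o=get_obs(); F=RS.T@o["wrist_force"]-b; p=W2S(o["tcp_pos"])
    if -F[0]>2.5: print(x,p.round(2),F.round(1),round(o["t"],2)); break
im=get_image("wrist"); cv2.imwrite("pics/w7.png",im[:,:,::-1])
im=get_image("side"); cv2.imwrite("pics/s7.png",cv2.resize(im[130:250,150:310,::-1],None,fx=4.5,fy=4.5))
print(get_obs()["t"],x)
```

```text
[-0.1  0.2  0.8]
-87 [-88.11  -0.51 130.73] [-4.4  0.2  1.7] 32.61
32.7083 -87
```

View pics/w6.png

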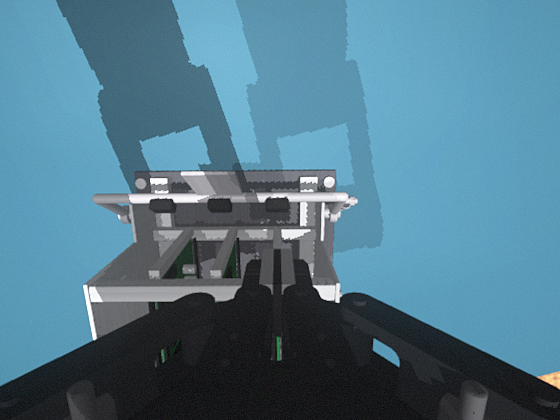

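View pics/s7.png

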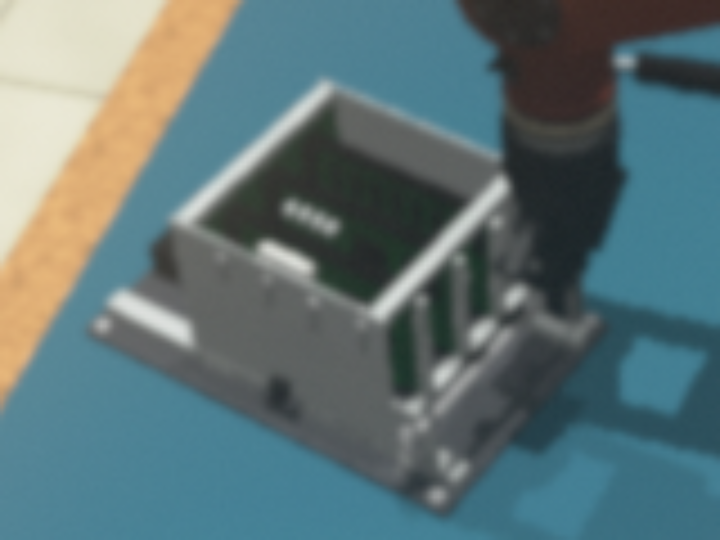

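In the side crop the three card strips line up evenly at (422,295), (460,258) and (497,220), and the finger touches the thumb plate. I'll push along the arc.

Run:
```python
from h import *
b=np.array([-.1,.2,.8]); x=-87; xp=-88.1+50  # tcp x when edge is above pivot
while x<-36:
    x+=2 if x<-50 else 1
    s=min(0,max(-.5,(x-1.2-xp)/100)); z=131+100*(np.sqrt(1-s*s)-.866)
    move_l(list(S2W([x,-.5,z])),speed=25); o=get_obs(); F=RS.T@o["wrist_force"]-b; p=W2S(o["tcp_pos"])
    print(x,p.round(1),F.round(1),round(o["t"],2))
    if np.linalg.norm(F)>15: print("high");break
    if x>-44 and -F[0]<.7 and x-p[0]<.3: 
        break
im=get_image("side"); cv2.imwrite("pics/s8.png",cv2.resize(im[130:250,150:310,::-1],None,fx=4.5,fy=4.5))
im=get_image("wrist"); cv2.imwrite("pics/w8.png",im[:,:,::-1])
```

```text
-85 [-88.   -0.5 130.9] [-7.2  0.3  1.3] 32.96
-83 [-85.9  -0.5 132.1] [-7.1  0.5  1.8] 33.21
-81 [-83.6  -0.5 133.4] [-7.1  0.1  2.4] 33.46
-79 [-81.2  -0.4 134.7] [-8.5 -0.   4.6] 33.71
-77 [-78.7  -0.4 135.8] [-6.9 -0.3  4.2] 33.96
-75 [-76.3  -0.4 136.9] [-6.9  0.1  4.1] 34.21
-73 [-74.   -0.4 137.7] [-5.8  0.1  3.8] 34.46
-71 [-71.6  -0.4 138.5] [-5.4  1.2  3.6] 34.71
-69 [-69.2  -0.4 139.2] [-4.3  1.   2.1] 34.96
-67 [-66.9  -0.4 139.8] [-4.5 -0.2  3.1] 35.21
-65 [-64.7  -0.5 140.4] [-2.9  0.4  0.9] 35.46
-63 [-62.7  -0.5 140.9] [-3.9  0.6 -0.1] 35.71
-61 [-60.7  -0.5 141.4] [-2.2  0.4  0.7] 35.96
-59 [-58.7  -0.5 141.9] [-2.2  0.3  0.8] 36.21
-57 [-56.7  -0.5 142.4] [-1.1  0.3 -0.8] 36.46
-55 [-54.7  -0.6 142.8] [-1.7  0.5 -1.3] 36.71
-53 [-52.7  -0.6 143.2] [ 0.2  0.  -1.2] 36.96
-51 [-50.7  -0.6 143.5] [-0.3  0.  -0.7] 37.21
-49 [-48.7  -0.6 143.8] [-0.3  1.   0.1] 37.46
-48 [-47.9  -0.5 143.8] [-0.2 -0.4 -0.4] 37.71
-47 [-46.9  -0.5 143.9] [-0.3 -0.5 -0.8] 37.96
-46 [-45.8  -0.5 144. ] [-0.6  0.  -0.8] 38.21
-45 [-44.8  -0.5 144.1] [ 0.1 -0.1  0.2] 38.46
-44 [-43.8  -0.5 144.2] [-0.4 -0.3 -0.5] 38.71
-43 [-42.9  -0.5 144.2] [ 0.2 -0.2 -0.4] 38.96
```

View pics/w8.png

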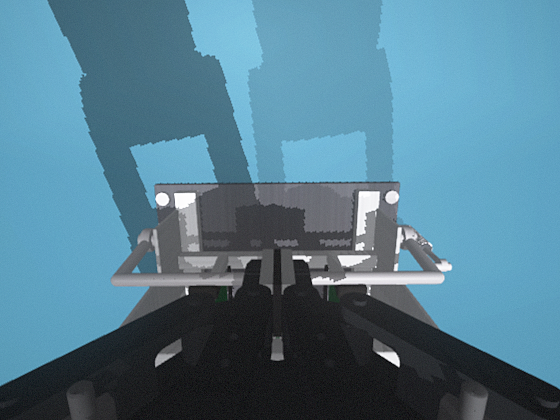

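The crossbar now sits at row 279. I'll back-project it to see whether the gate is over.

Run:
```python
from h import *
c=wcam(); o=-c["R"].T@c["t"]
for v in (273,279,285):
    d=c["R"].T@np.array([(170-c["cx"])/c["fx"],(v-c["cy"])/c["fy"],1]); print(v,W2S(o+d*(108-o[2])/d[2]).round(1))
x=-43
while x<-37:
    x+=1; move_l(list(S2W([x,-.5,144.2])),speed=20); F=RS.T@get_obs()["wrist_force"]-[-.1,.2,.8]; print(x,F.round(1))
    if np.linalg.norm(F)>8: break
move_l(list(S2W([-75,-.5,150])),speed=100); move_l(list(S2W([-75,-.5,230])),speed=150); 
goto(list(S2W([-10,-25,250])),att(0)); wait(.3)
im=get_image("wrist"); cv2.imwrite("pics/w9.png",cv2.resize(im[100:360,100:460,::-1],None,fx=2.2,fy=2.2)); print(get_obs()["t"])
```

```text
273 [-22.  -66.1 108. ]
279 [-17.9 -66.4 108. ]
285 [-13.8 -66.8 108. ]
-42 [-0.  -0.5 -0.6]
-41 [-0.2  0.6 -1.4]
-40 [-0.3 -0.3 -0. ]
-39 [ 0.1 -0.7 -1.1]
-38 [ 0.9  0.1 -1.6]
-37 [ 0.3  0.2 -1.1]
42.5167
```

View pics/w9.png

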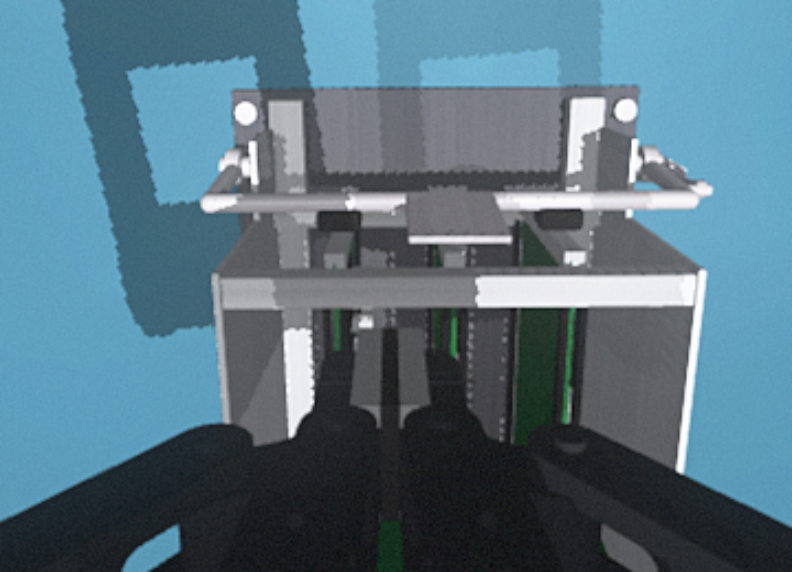

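Run:
```python
from h import *
c=wcam(); d=-26.7
for th in (-3,3,5,7):
    t=np.radians(th); p=proj(c,[S2W([d+100*np.sin(t)+0,-18,56+100*np.cos(t)]),S2W([d+52*np.sin(t),-97,56+52*np.cos(t)])]); print(th,((p-100)*2.2).round(0).tolist())
for x in (d+19.6,d+18,d+16.6): print(((proj(c,S2W([x,45,136]))-100)*2.2).round())
```

```text
-3 [[410.0, 190.0], [211.0, 173.0]]
3 [[410.0, 220.0], [212.0, 186.0]]
5 [[409.0, 230.0], [213.0, 191.0]]
7 [[409.0, 240.0], [213.0, 195.0]]
[[576. 245.]]
[[576. 241.]]
[[576. 237.]]
```

The thumb plate edge is seen at row 241, where 7° (fully shut) predicts 240. The card's top lies level with the two fixed cards, so I'm handing in.

Run:
```python
from h import *
print(sign_off()); o=get_obs(); print(o["t"],o["wrist_force"].round(1))
```

```text
the job is handed in; nothing more can be done
None
the job is handed in; nothing more can be done
```

The card is home and the gate is shut. I handed the job in at about 43 s of the 61 s allowed; the sign-off gives no verdict.

- **Card:** I pushed the card at y +45 in 11.2 mm with closed fingers. It moved against a steady 11–12 N, then stopped at the seat. I let go at about 15 N straight in, about 19 N in total with the vertical part. In the last wrist picture its top front is level with the two fixed cards.
- **Gate:** I pushed the thumb plate along its arc. The highest reading was about 10 N, falling to 0 before it snapped over. In the last picture the plate edge is at row 241, where the shut stop predicts 240.
- **End state:** The arm was clear of everything at hand-in. I did not aim at or knowingly touch any of the bystanders, but I did not measure their positions again at the end.
- **Disagreement:** My estimates of where the cage is clamped ran from −24 to −27.6 mm along x. I found the card and the gate by contact, so this did not affect the pushes.

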